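Slacken the left-hand nut of the sole sander

ROBOT

A 6-joint arm with a two-finger parallel gripper is mounted at the origin on the work surface. World frame = base frame: x ahead of the robot, y to its left, z up, the work surface at z = 0. Lengths are in m, angles in rad, forces in N, time in s.
With the tool pointing down it reaches from about 0.425 to 0.925 m from the base axis. Payload 12.5 kg.
Tool frame: the origin (TCP) lies at the very end of the fingers, on their centre line; the grasp point (between the pads) lies 19 mm behind it; z points along the fingers, y is the line along which they close (so a half turn about z gives the same grasp; the last joint's range is limited). The gripper opens to 85 mm and grips with 20 to 120 N. Pads are 22 mm wide; open, the fingers measure 114 mm over their backs; the gripper's body (76 mm by 85 mm) begins 54 mm behind the grasp point. The pads swing forward as they close: fully open they stand 13 mm farther back than shut.
Start: joints at [-1.245, 0.491, 1.559, -0, 1.092, -0.106], TCP at [0.262, -0.568, 0.231] pointing down, gripper open.
Joint ranges: [-3.1, 3.1], [-0.84, 2.19], [0.05, 2.79], [-1.13, 4.28], [0.06, 2.93], [-2.69, 2.69]. Speed limits (rad/s): [2.22, 2.22, 2.79, 3.14, 3.14, 3.14].

INTERFACE

Orientations are given as [roll, pitch, yaw] about the fixed x, y, z axes, in that order (R = Rz(yaw) Ry(pitch) Rx(roll)).
In Python, from workcell import r gives the robot as it stands. The module is installed in compiled form; this text tells all that it offers.
- The arm moves only by the shell command python3 -m pendant 'ROWS'. ROWS is a JSON object of lists of equal length, an entry for each row: "xyz": the shift along the tool's x, y, z in mm, a list of three; "spin": the turn about the tool's z in rad; "fingers": the opening, from 0 (shut) to 1 (fully open). In form: {"xyz": [[tx, ty, tz], ...], "spin": [spin, ...], "fingers": [fingers, ...]}. A call has 1 to 8 rows; each row shifts and turns the commanded pose from where the row before left it, along the tool's axes as they then stand; what a row does not reach is not made up. A row lasts 1/12 s, in which the tool goes at most 41.7 mm and 7.16 degrees, less where a joint would pass 70% of its speed; a pose out of reach is approached as far as the arm can. A call with a gripper value outside its range is refused whole. The fingers move at their own pace and stop on an object; the grip force is fixed at half the most. Time passes only in rows, so rows that do not move let the fingers close. It gives the time, the measured TCP pose, the force, the opening and the grip force at its end, in the units of the state.
- r.get_state(): the state, without advancing time (a new reading comes with each control period).
- r.capture(name): name is "scene" or "top" or "wrist"; returns the picture (400x640x3 uint8, red, green, blue); there is no depth.
- r.camera_info(name): a dict with "mtx" (3x3 intrinsics, pixels), "R" (3x3) and "t" (3): a world point X has camera coordinates R X + t. Camera axes: x right, y down, z forward; pixel columns grow to the right and rows downward; lengths in m; the calibration is good to about 2 mm. A picture is of the moment at which its call begins: read the wrist's pose just before it. camera_info takes no time and is no camera call; for the wrist camera it gives the pose at the moment of the call.
- r.job_done(): hands the job in; it is judged then, once.
The state is a dict: "t": time; "joints": joint angles; "qd": joint speeds; "tau": joint torques, N m; "ee_pos": TCP position; "ee_rot": TCP orientation; "ft_force": force on the tool from outside, world axes, zero at the start; "wrist_torque": the same for the moment, N m; "width": finger opening in m; "finger_force": force on a finger pad.
Only numpy, scipy, OpenCV 4.12 (cv2) and the standard library are available. Lean on these libraries where they do the work, as an engineer would, in place of code of your own. Each camera call takes 0.05 s, during which the arm holds its last target. There are 200 camera calls.

TASK

The worn abrasive disc of the sole-edge sander is to be changed: loosen the tee-bar nut that clamps the flat disc, by about a sixth of a turn or more, then let go of it. This spindle has a left-hand thread, so the nut loosens clockwise seen from above; if it feels solid you are turning it the wrong way. Leave the identical-looking nut on the bobbin winder beside it as it is.

Things in the scene. Friction and masses are not known exactly. Their poses are not given: they have to be found in the camera images.
- disc_nut_grip (a point): centre of the steel tee bar (64 mm long, 14 thick, 26 high, on a neck 14 wide) of the nut to loosen; on the upright spindle axis, 138 above the table, 35 above the flange under the nut. x along the bar, y across it (pinch this way), z up; turns with the nut. The fixed sander: olive box 170 square, 78 high, flat dark disc 150 in diameter, its top 100 up. Place, yaw and side vary.
- disc_nut (a joint): turn of the sander's nut, rad: 0 = tight, as found; grows as it is turned clockwise seen from above (loosening, left-hand thread), up to a stop at 2.4. Counter-clockwise from 0 it is solid. Loosening takes a steady 0.12 N m or so; it stays where it is left and does not rise.
- bobbin_nut_grip (a point): the same point of the nut to leave alone: a like nut and bar, but 196 mm above the table, on the fixed bobbin winder: a like olive box carrying a wooden bobbin 68 high with two flanges 110 in diameter. Its axis is at least 280 from the sander's.
- bobbin_nut (a joint): turn of the winder's nut, rad: 0 = tight, as found; ordinary right-hand thread, grows counter-clockwise seen from above. To be left at 0.

How it is judged:
By the outcome, as a careful person would: the job done as asked, in the order asked, and still so for the second after the job is handed in, with the robot touching nothing.
It also fails if it takes over 34 s, if anything falls off the work surface, if the arm or the gripper's body presses on something with over 40 N, if the wrist force passes 120 N, or if a joint passes its speed limit or range.

## Working session

There is one attempt and no reset: what is moved stays moved. The work goes in short steps, Python scripts to look and compute and a shell command to move; the robot and the scene stay as the last step left them, time stands still between calls to the robot, and variables do not carry over. Pictures are saved under pics/ and viewed, at most 10 in all, crops included, and the job is handed in when it is done.

```bash
mkdir -p pics
python3 - <<'E'
from workcell import r
import cv2,numpy as np
s=r.get_state();print(s['t'],s['ee_pos'],s['ee_rot'],s['width'])
a=r.capture("scene");b=r.capture("top")
cv2.imwrite("pics/s.png",a[:,:,::-1]);cv2.imwrite("pics/t.png",b[:,:,::-1])
E
```

```text
0.0 [ 0.26150994 -0.56740403  0.23071272] [-3.14043103e+00 -1.17719422e-04  4.31812071e-01] 0.08560013983742339
```

View pics/t.png

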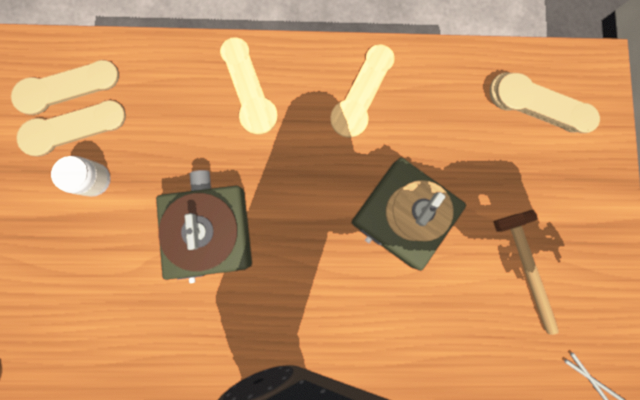

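View pics/s.png

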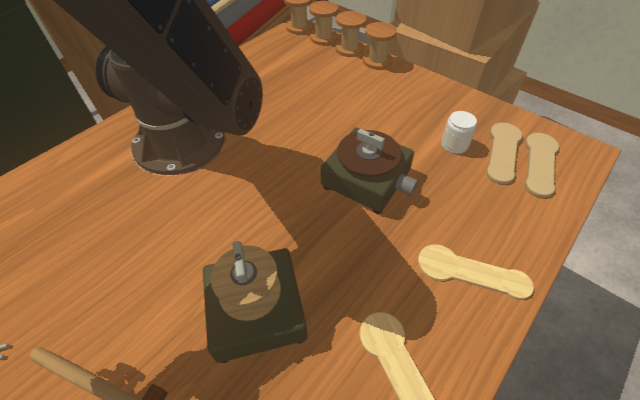

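```bash
cat > h.py <<'E'
import numpy as np
from workcell import r
def px2w(cam,uv,z,ci=None):
    c=ci or r.camera_info(cam);K,R,t=map(np.array,(c['mtx'],c['R'],c['t']))
    o=-R.T@t;d=R.T@np.linalg.inv(K)@np.array([*uv,1.]);return o+d*(z-o[2])/d[2]
def w2px(cam,X,ci=None):
    c=ci or r.camera_info(cam);p=np.array(c['mtx'])@(np.array(c['R'])@X+np.array(c['t']));return p[:2]/p[2]
E
python3 - <<'E'
import cv2,numpy as np
from h import *
b=cv2.imread("pics/t.png")[170:290,140:260];a=cv2.imread("pics/s.png")[110:210,315:415]
cv2.imwrite("pics/c.png",np.hstack([cv2.resize(x,(400,400),interpolation=2) for x in(b,a)]))
c=r.camera_info("top");print(-np.array(c['R']).T@c['t'])
for uv in((187,214),(194,249),(203,232)):print(px2w("top",uv,.151),px2w("top",uv,.1))
E
```

```text
[0.47721551 0.00547871 0.85076647]
[0.5105057  0.22205407 0.151     ] [0.51293194 0.2378384  0.1       ]
[0.4485312  0.20664617 0.151     ] [0.44644064 0.22130755 0.1       ]
[0.4787187  0.19211987 0.151     ] [0.47882825 0.20572255 0.1       ]
```

View pics/c.png

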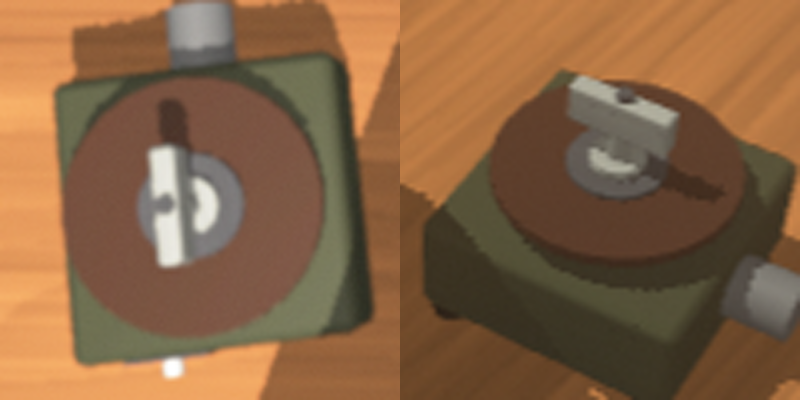

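```bash
cat >> h.py <<'E'
def rows(p0,y0,P,Y):
    # world path -> tool-axis shifts (mm) and spins, tool pointing down
    out=[];p=np.array(p0,float);y=y0
    for q,yy in zip(P,Y):
        d=(np.array(q)-p)*1000;c,s=np.cos(y),np.sin(y)
        t=[round(c*d[0]+s*d[1]),round(s*d[0]-c*d[1]),round(-d[2])];sp=round(y-yy,3)
        p=p+np.array([c*t[0]+s*t[1],s*t[0]-c*t[1],-t[2]])/1000;y-=sp;out.append((t,sp))
    return out
def show(o):
    for i in range(0,len(o),8):
        print(str([a for a,_ in o[i:i+8]]).replace(' ',''),str([b for _,b in o[i:i+8]]).replace(' ',''))
E
python3 - <<'E'
from h import *
e1=px2w("top",(188.3,214.4),.151);e2=px2w("top",(191,249.8),.151);h=px2w("top",(189.5,230.9),.151);d=px2w("top",(198.2,232.1),.1)
print(e1,e2,np.linalg.norm(e1-e2),(e1+e2)/2,h,d,w2px("scene",h),"meas 371.7,134.2")
v=e1-e2;psi=np.arctan2(v[1],v[0]);print(psi)
print("bobbin",px2w("top",(433,205),.209))
s=r.get_state();p0=s['ee_pos'];y0=s['ee_rot'][2]
r0,t0=np.hypot(*p0[:2]),np.arctan2(p0[1],p0[0]);g=h
r1,t1=np.hypot(*g[:2]),np.arctan2(g[1],g[0]);N=24
P=[];Y=[]
for k in range(1,N+1):
    f=k/N;ff=max(0,(k-3)/(N-3));a=r0+(r1-r0)*ff;b=t0+(t1-t0)*ff
    P.append([a*np.cos(b),a*np.sin(b),min(.32,p0[2]+.03*k)]);Y.append(y0+(psi+np.pi-y0)*f)
show(rows(p0,y0,P,Y))
E
```

```text
[0.50981666 0.21970609 0.151     ] [0.44707547 0.21186476 0.151     ] 0.06322930138306222 [0.47844606 0.21578543 0.151     ] [0.48041186 0.21613479 0.151     ] [0.47853908 0.21484388 0.1       ] [370.21370913 134.33075269] meas 371.7,134.2
0.12433435031406863
bobbin [ 0.52778727 -0.20461723  0.209     ]
[[0,0,-30],[0,0,-30],[0,0,-29],[45,10,0],[45,12,0],[44,14,0],[43,15,0],[41,17,0]] [np.float64(-0.118),np.float64(-0.118),np.float64(-0.118),np.float64(-0.118),np.float64(-0.118),np.float64(-0.119),np.float64(-0.118),np.float64(-0.118)]
[[41,19,0],[40,20,0],[38,22,0],[37,23,0],[36,25,0],[34,26,0],[33,27,0],[32,28,0]] [np.float64(-0.118),np.float64(-0.118),np.float64(-0.118),np.float64(-0.118),np.float64(-0.118),np.float64(-0.118),np.float64(-0.118),np.float64(-0.118)]
[[30,29,0],[28,31,0],[27,31,0],[26,32,0],[23,33,0],[23,34,0],[20,34,0],[19,35,0]] [np.float64(-0.118),np.float64(-0.119),np.float64(-0.118),np.float64(-0.118),np.float64(-0.118),np.float64(-0.118),np.float64(-0.118),np.float64(-0.118)]
```

```bash
cat >> h.py <<'E'
def arc(g,yaw,N,lift=.32,L=3):
    s=r.get_state();p0=s['ee_pos'];y0=s['ee_rot'][2]
    r0,t0=np.hypot(*p0[:2]),np.arctan2(p0[1],p0[0]);r1,t1=np.hypot(*g[:2]),np.arctan2(g[1],g[0])
    P=[];Y=[]
    for k in range(1,N+1):
        ff=max(0,(k-L)/(N-L));a=r0+(r1-r0)*ff;b=t0+(t1-t0)*ff
        P.append([a*np.cos(b),a*np.sin(b),min(lift,p0[2]+.03*k)]);Y.append(y0+(yaw-y0)*k/N)
    show(rows(p0,y0,P,[float(y) for y in Y]))
E
python3 -c "
from h import *
arc((.4785,.2155),.124+np.pi,32)"
```

```text
[[0,0,-30],[0,0,-30],[0,0,-29],[33,5,0],[34,5,0],[32,7,0],[32,8,0],[32,9,0]] [np.float64(-0.089),np.float64(-0.088),np.float64(-0.089),np.float64(-0.088),np.float64(-0.089),np.float64(-0.088),np.float64(-0.089),np.float64(-0.088)]
[[31,10,0],[31,11,0],[30,12,0],[30,12,0],[29,14,0],[28,15,0],[28,15,0],[27,17,0]] [np.float64(-0.089),np.float64(-0.089),np.float64(-0.088),np.float64(-0.089),np.float64(-0.088),np.float64(-0.089),np.float64(-0.088),np.float64(-0.089)]
[[26,17,0],[26,18,0],[24,19,0],[24,19,0],[23,20,0],[23,21,0],[21,21,0],[21,22,0]] [np.float64(-0.088),np.float64(-0.089),np.float64(-0.089),np.float64(-0.088),np.float64(-0.089),np.float64(-0.088),np.float64(-0.089),np.float64(-0.088)]
[[19,22,0],[19,23,0],[18,24,0],[17,24,0],[16,24,0],[15,25,0],[14,25,0],[13,25,0]] [np.float64(-0.089),np.float64(-0.088),np.float64(-0.089),np.float64(-0.089),np.float64(-0.088),np.float64(-0.089),np.float64(-0.088),np.float64(-0.089)]
```

```bash
python3 -m pendant '{"xyz":[[0,0,-30],[0,0,-30],[0,0,-29],[33,5,0],[34,5,0],[32,7,0],[32,8,0],[32,9,0]],"spin":[-0.089,-0.088,-0.089,-0.088,-0.089,-0.088,-0.089,-0.088],"fingers":[1,1,1,1,1,1,1,1]}'
python3 -m pendant '{"xyz":[[31,10,0],[31,11,0],[30,12,0],[30,12,0],[29,14,0],[28,15,0],[28,15,0],[27,17,0]],"spin":[-0.089,-0.089,-0.088,-0.089,-0.088,-0.089,-0.088,-0.089],"fingers":[1,1,1,1,1,1,1,1]}'
python3 -m pendant '{"xyz":[[26,17,0],[26,18,0],[24,19,0],[24,19,0],[23,20,0],[23,21,0],[21,21,0],[21,22,0]],"spin":[-0.088,-0.089,-0.089,-0.088,-0.089,-0.088,-0.089,-0.088],"fingers":[1,1,1,1,1,1,1,1]}'
python3 -m pendant '{"xyz":[[19,22,0],[19,23,0],[18,24,0],[17,24,0],[16,24,0],[15,25,0],[14,25,0],[13,25,0]],"spin":[-0.089,-0.088,-0.089,-0.089,-0.088,-0.089,-0.088,-0.089],"fingers":[1,1,1,1,1,1,1,1]}'
python3 -m pendant '{"xyz":[[0,0,0],[0,0,0]],"spin":[0,0],"fingers":[1,1]}'
python3 - <<'E'
from h import *
import cv2
s=r.get_state();print(s['t'],s['ee_pos'],s['ee_rot'],s['joints'])
ci=r.camera_info("wrist");a=r.capture("wrist");cv2.imwrite("pics/w.png",a[:,:,::-1])
import pickle;pickle.dump(ci,open("ci.pkl","wb"))
print(w2px("wrist",np.array([.4785,.2155,.151]),ci))
E
```

```text
t: 0.77
ee_pos: [0.3931, -0.4636, 0.3199]
ee_rot: [-3.141, -0.0, 1.144]
ft_force: [-0.1, -0.5, -0.2]
width: 0.0851
finger_force: 0.0
t: 1.43
ee_pos: [0.5258, -0.2449, 0.3199]
ee_rot: [-3.141, -0.0, 1.853]
ft_force: [0.5, -0.8, -0.2]
width: 0.0851
finger_force: 0.0
t: 2.1
ee_pos: [0.552, -0.0028, 0.3199]
ee_rot: [-3.141, -0.0, 2.561]
ft_force: [-0.1, -0.2, 0.0]
width: 0.0854
finger_force: 0.0
t: 2.77
ee_pos: [0.4783, 0.2166, 0.32]
ee_rot: [-3.141, -0.001, -3.013]
ft_force: [0.9, 0.7, 0.3]
width: 0.0853
finger_force: 0.0
t: 2.93
ee_pos: [0.4784, 0.2162, 0.3201]
ee_rot: [-3.141, -0.0, -3.015]
ft_force: [-0.3, 0.1, 0.1]
width: 0.0851
finger_force: 0.0
2.9333 [0.47838528 0.21623966 0.32014139] [-3.14137141e+00 -3.43688876e-04 -3.01536849e+00] [ 2.98751513e-01  2.63553738e-01  1.67476685e+00 -1.70306044e-04
  1.20364864e+00 -1.39820786e+00]
[317.93676163 176.22004555]
```

View pics/w.png

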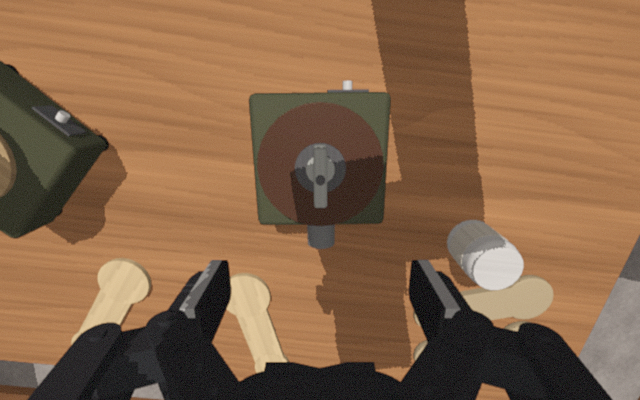

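Run:
```python
from h import *
import cv2,pickle
ci=pickle.load(open("ci.pkl","rb"))
a=cv2.imread("pics/w.png")[125:225,260:380];cv2.imwrite("pics/w2.png",cv2.resize(a,(720,600),interpolation=2))
y=r.get_state()['ee_rot'][2]
for uv in((320,178),(320,147),(320,208)):
    p=px2w("wrist",uv,.151,ci);d=(p-r.get_state()['ee_pos'])*1000;c,s=np.cos(y),np.sin(y);print(uv,p,c*d[0]+s*d[1],s*d[0]-c*d[1])
```

```text
(320, 178) [0.48010623 0.21783961 0.151     ] -1.472259215008401 2.1798231833696695
(320, 147) [0.44846435 0.21379641 0.151     ] 30.426779935844536 2.0926375499921344
(320, 208) [0.51278385 0.22201515 0.151     ] -34.4154477624846 2.2698626590229622
```

View pics/w2.png

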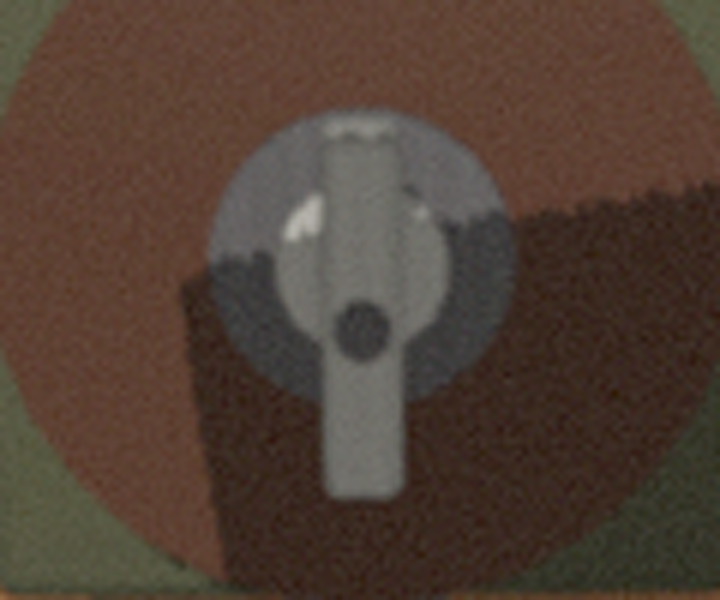

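```bash
python3 -m pendant '{"xyz":[[-1,1,28],[0,0,30],[0,0,30],[0,0,30],[0,0,30],[0,0,25],[0,0,15],[0,0,10]],"spin":[0,0,0,0,0,0,0,0],"fingers":[1,1,1,1,1,1,1,1]}'
python3 -m pendant '{"xyz":[[0,0,0],[0,0,0],[0,0,0],[0,0,0],[0,0,0],[0,0,0]],"spin":[0,0,0,0,0,0],"fingers":[0.4,0.4,0.3,0.25,0.22,0.22]}'
```

```text
t: 3.65
ee_pos: [0.4799, 0.2152, 0.1202]
ee_rot: [-3.141, -0.003, -3.02]
ft_force: [0.5, 0.9, -0.2]
width: 0.0852
finger_force: 0.0
t: 4.15
ee_pos: [0.4802, 0.2165, 0.123]
ee_rot: [3.141, 0.001, -3.017]
ft_force: [0.3, -0.2, 0.1]
width: 0.0185
finger_force: 0.0
```

```bash
python3 -m pendant '{"xyz":[[0,0,0],[0,0,0],[0,0,0],[0,0,0]],"spin":[0,0,0,0],"fingers":[0,0,0,0]}'
python3 -c "
from h import *
print(r.get_state())"
```

```text
t: 4.48
ee_pos: [0.4801, 0.2168, 0.123]
ee_rot: [3.141, 0.001, -3.017]
ft_force: [-1.2, 2.0, 6.2]
width: 0.0129
finger_force: 58.9
{'t': 4.4833, 'joints': array([ 2.98656770e-01,  4.96543422e-01,  1.91267275e+00,  5.01543129e-04,
        7.31066226e-01, -1.39678548e+00]), 'qd': array([ 0.00207618, -0.00184368,  0.00139094, -0.00073171,  0.00083096,
        0.00062576]), 'tau': array([-1.72746979e+00, -5.15558338e+01, -1.75713390e+01, -4.95952852e-01,
       -2.29967334e-01, -1.09532502e-02]), 'ee_pos': array([0.48009013, 0.21684475, 0.12300224]), 'ee_rot': array([ 3.14103553e+00,  1.23234588e-03, -3.01732024e+00]), 'ft_force': array([-1.20549009,  1.95056736,  6.18216867]), 'wrist_torque': array([0.45284809, 0.32619591, 0.04466623]), 'finger_force': 58.86008441448212, 'width': 0.012946828152045382}
```

```bash
python3 -m pendant '{"xyz":[[0,0,0],[0,0,0],[0,0,0],[0,0,0]],"spin":[0.03,0.05,0.05,0.05],"fingers":[0,0,0,0]}'
python3 -c "
from h import *
print(r.get_state()['wrist_torque'])"
```

```text
t: 4.82
ee_pos: [0.4801, 0.2169, 0.123]
ee_rot: [3.141, 0.001, 3.084]
ft_force: [-2.2, 3.4, 4.2]
width: 0.0132
finger_force: 59.0
[0.60272814 0.30510216 0.1590658 ]
```

Torque about z is about 0.12 N m, so the nut is turning. I'll continue.

```bash
python3 -m pendant '{"xyz":[[0,0,0],[0,0,0],[0,0,0],[0,0,0],[0,0,0],[0,0,0],[0,0,0],[0,0,0]],"spin":[0.06,0.06,0.06,0.06,0.06,0.06,0.06,0.06],"fingers":[0,0,0,0,0,0,0,0]}'
python3 -m pendant '{"xyz":[[0,0,0],[0,0,0],[0,0,0],[0,0,0],[0,0,0],[0,0,0],[0,0,0],[0,0,0]],"spin":[0.06,0.06,0.06,0.06,0.06,0.06,0.06,0.06],"fingers":[0,0,0,0,0,0,0,0]}'
python3 -m pendant '{"xyz":[[0,0,0],[0,0,0],[0,0,0],[0,0,0],[0,0,0],[0,0,0],[0,0,0],[0,0,0]],"spin":[0.06,0.06,0.06,0.06,0.06,0,0,0],"fingers":[0,0,0,0,0,0,0,0]}'
python3 -c "
from h import *
print(r.get_state()['wrist_torque'])"
```

```text
t: 5.48
ee_pos: [0.4802, 0.2173, 0.123]
ee_rot: [3.14, 0.001, 2.603]
ft_force: [-1.2, 7.4, 4.9]
width: 0.0132
finger_force: 58.8
t: 6.15
ee_pos: [0.4804, 0.2175, 0.123]
ee_rot: [3.139, -0.0, 2.123]
ft_force: [-0.2, 8.9, 3.4]
width: 0.0128
finger_force: 58.7
t: 6.82
ee_pos: [0.4806, 0.2176, 0.1231]
ee_rot: [3.139, -0.001, 1.825]
ft_force: [0.0, 9.6, 3.4]
width: 0.0132
finger_force: 58.5
[ 1.43103745  0.0940788  -0.19807881]
```

```bash
python3 -m pendant '{"xyz":[[0,0,0],[0,0,0],[0,0,0],[0,0,0],[0,0,0],[0,0,0]],"spin":[0,0,0,0,0,0],"fingers":[0.5,0.7,0.8,0.8,0.8,0.8]}'
python3 -m pendant '{"xyz":[[0,0,-15],[0,0,-25],[0,0,-30],[0,0,-30],[0,0,-30],[0,0,-30],[0,0,-25],[0,0,0]],"spin":[0,0,0,0,0,0,0,0],"fingers":[0.8,0.8,0.8,0.8,0.8,0.8,0.8,0.8]}'
python3 - <<'E'
from h import *
import cv2
a=r.capture("wrist");b=r.capture("top")
cv2.imwrite("pics/f.png",np.hstack([a[60:300,170:470],cv2.resize(b[170:290,140:290],(300,240))])[:,:,::-1]);print(r.get_state())
E
```

```text
t: 7.32
ee_pos: [0.4799, 0.2163, 0.1223]
ee_rot: [-3.142, 0.0, 1.826]
ft_force: [-0.4, 1.0, -0.0]
width: 0.0683
finger_force: 0.0
t: 7.98
ee_pos: [0.4811, 0.2168, 0.3121]
ee_rot: [3.134, -0.0, 1.826]
ft_force: [0.1, 0.0, -0.3]
width: 0.0686
finger_force: 0.0
{'t': 8.0833, 'joints': array([ 2.98071454e-01,  2.75125802e-01,  1.69216424e+00, -1.14667186e-04,
        1.17278396e+00,  4.31851186e-02]), 'qd': array([ 0.00042815,  0.02741329,  0.03259082,  0.00132772, -0.01071959,
        0.00097237]), 'tau': array([ 6.80729491e-02, -5.06282330e+01, -2.93339181e+01,  7.80990595e-04,
        1.77026312e-01, -3.71897022e-05]), 'ee_pos': array([0.47989743, 0.21634792, 0.30775239]), 'ee_rot': array([3.14007085e+00, 4.01099259e-05, 1.82572699e+00]), 'ft_force': array([-0.66845785,  0.63837044,  0.08590506]), 'wrist_torque': array([-0.06889002, -0.00334074, -0.06254244]), 'finger_force': 0.0, 'width': 0.06809095662400665}
```

View pics/f.png

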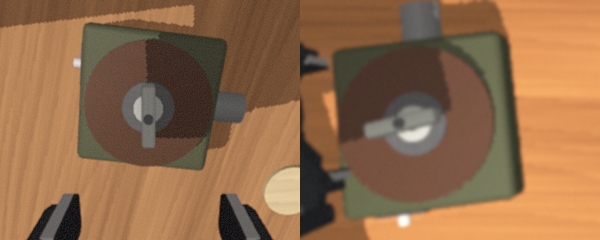

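The picture shows the bar now crosswise: vertical at about (148,118) in the wrist view, against a box turned some 80°. It has turned with the gripper, and the fingers are clear of it.

```bash
python3 -c "
from workcell import r
print(r.job_done())"
```

```text
the job is handed in; nothing more can be done
None
```

The sander's disc nut is loosened about 1.4 rad (roughly 80°) clockwise and let go, the arm stands clear above it, I never touched the bobbin winder's nut, and the job was handed in at about 8 s.

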